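# Free a sample jar from a ratchet clamp

### The arm

A 6-joint arm with a two-finger parallel gripper is mounted at the origin on the work surface; the furniture and walls round the work are solid. World frame = base frame: x ahead of the robot, y to its left, z up, the work surface at z = 0. Lengths are in mm, angles in rad, forces in N, time in s.
With the tool pointing down it reaches from about 400 to 925 mm from the base axis. Payload 12.5 kg.
Tool frame: the origin (TCP) lies between the finger pads; the fingertips stand 25 mm ahead of it and the grasp point (between the pads) lies 6 mm ahead of it; z points along the fingers, y is the line along which they close (so a half turn about z gives the same grasp; the last joint's range is limited). The gripper opens to 95 mm and grips with 3 to 60 N. Pads are 20 mm wide; open, the fingers measure 119 mm over their backs; the gripper's body (75 mm by 180 mm) begins 59 mm behind the grasp point.
Start: joints at [1.013, 0.491, 1.559, -0, 1.092, -0.106], TCP at [272.852, 562.313, 239.661] pointing down, gripper open.
Joint ranges: [-3.1, 3.1], [-0.84, 2.19], [0.05, 2.79], [-1.13, 4.28], [0.06, 2.93], [-2.69, 2.69]. Speed limits (rad/s): [2.22, 2.22, 2.79, 3.14, 3.14, 3.14].

### API

Orientations are given as [roll, pitch, yaw] about the fixed x, y, z axes, in that order (R = Rz(yaw) Ry(pitch) Rx(roll)).
In Python, from cell import state, read_camera, job_done, cut_out gives the robot as it stands. The module is installed in compiled form; this text tells all that it offers.
- The arm moves only by the tool jog_arm, never from a script. Its argument "motion" is a list of rows, each a list of 2 entries, a list of its own where there are three numbers: the shift along the tool's x, y, z in mm, then the turn about the tool's z in rad. A call has 1 to 5 rows; each row is the pose to reach, as a shift and turn from the pose commanded when the call began, along the tool's axes at that moment; what a row does not reach only later rows make up. A row lasts 1/10 s, in which the tool goes at most 50 mm and 8.59 degrees, less where a joint would pass 70% of its speed; a pose out of reach is approached as far as the arm can. A call with a gripper value outside its range is refused whole. "grip" is the closure, from 0 (fully open) to 1 (shut), set as the call begins (left out, the last holds). The fingers move at their own pace and stop on an object; the grip force is fixed at half the most. Time passes only in rows, so rows that repeat a pose let the fingers close. It gives the time, the measured TCP pose, the force, the opening and the grip force at its end, in the units of the state.
- state(): the state, without advancing time (a new reading comes with each control period).
- read_camera(name): name is "side" or "top" or "wrist"; returns a dict with "img" (400x640x3 uint8, blue, green, red), "vertical_fov" (degrees; the focal length in pixels is half the picture's height over the tangent of half this angle, whatever the lens; pixels are square), "cx", "cy" (the principal point, pixels), "extrinsics" (4x4, takes a point from camera to world coordinates). Camera axes: x right, y up, looking along -z (the intrinsics and any distortion apply to the point x, -y, -z); pixel columns grow to the right and rows downward; lengths in mm; the calibration is good to about 2 mm. The wrist camera is an equidistant fisheye: a pixel r from the principal point sees the ray r / f radians off the axis. A picture is of the moment at which its call begins. There is no depth.
- job_done(): hands the job in; it is judged then, once.
Trained networks look in a picture, given as the dict that the camera call returned (one of the last four; its "shot" number tells which), for a name from the list of things; names that differ only in an ending like _2 or _b are one class to them, and where a whole thing is asked for, a point or a joint stands for the part that bears it (a point fixed in the world has none). Each returns a list of dicts, best first, with "p" (0 to 1); they miss things now and then, are a little off and sometimes report something else, mostly with a low value. They report only what shows in the picture. A call takes as long as a camera call. They do not tell look-alikes from the thing itself.
- cut_out(name, picture): "region" (400x640 bool, what is visible of it) and "box" ([left, top, right, bottom] in pixels, round what is visible of it).
The state is a dict: "t": time; "joints": joint angles; "qvel": joint speeds; "tau": joint torques, N m; "eef_pos": TCP position; "tcp_rot": TCP orientation; "ft_force": force on the tool from outside, world axes, zero at the start; "moment": the same for the moment, N m; "opening": opening from 0.0 (shut) to 1.0 (fully open); "grip_force": force on a finger pad.
Only numpy, scipy, OpenCV 4.12 (cv2) and the standard library are available. Lean on these libraries where they do the work, as an engineer would, in place of code of your own. Each camera call takes 0.05 s, during which the arm holds its last target. There are 200 camera calls.

### The job

The sample jar on the bench is held in the ratchet clamp. Flick the sprung pawl off the ratchet wheel so that it stays off, ease the crank back slowly (clockwise) to its stop so that the jaw is fully open, then take the jar out and set it down gently, upright, in the steel tray beside the other jar, leaving the pawl off, the jaw open and the things round about undisturbed.

Things in the scene. Friction and masses are not known exactly. Their poses are not given: they have to be found in the camera images.
- spindle (a point): Where the drum's spindle leaves the clamp's sloping aluminium face (148 x 152 mm). Axes: z out of the face along the spindle (35 deg from vertical), x straight uphill, y level towards the jar; 'above the face' is along z. On it: saw-toothed ratchet wheel, radius 34 mm, 12 to 20 mm above the face; hub, radius 11 mm, up to 34 mm; crank arm 15 mm wide, 22 to 28 mm above.
- drum (a joint): Turn of the drum, rad: about 0 = wound tight, 2.0 = eased right back against its stop; grows clockwise seen looking onto the face. A friction brake (0.12 N m, 2 to 3 N at the knob) keeps it where it is left; with the pawl on it turns back only about 0.05 rad. It draws the jaw 20 mm per rad.
- knob (a point): Middle of the crank's black knob: free-turning grip 18 mm thick, 36 mm long (28 to 64 mm above the face), its axis parallel to the spindle and 55 mm from it. At drum 0 it lies 57 degrees from straight uphill, towards the face's +y; as the drum grows it swings over the uphill side to the face's -y.
- pawl_arm (a joint): Angle of the pawl, rad: 0 = nose in the ratchet's teeth, 0.55 = parked off against its stop. Its over-centre spring pushes it on below 0.27 and off above; it takes about 2 N at the pin to flick it over.
- pawl_pin (a point): Thumb pin of the pawl: steel pin 10 mm thick standing up from the face just downhill of the ratchet wheel, 12 to 46 mm above the face; this point is on its axis, 34 mm above the face. The pawl's pivot is 44 mm downhill and 45 mm to +y of the spindle; pushed downhill, the pin swings off by about 26 mm.
- jar_mid (a point): Centre, half-way up, of the jar in the clamp: clear plastic jar with a fixed lid, 57 mm tall; body 46 mm across up to 44 mm high, lid 50 mm across above; z up; about 35 g. It stands on the clamp's 8 mm base plate.
- jaw_lip (a point): Free edge of the lip on top of the steel jaw. Closed, the 4 mm lip reaches 11 mm over the jar's lid, 3 mm above it, so the jar cannot be lifted; open, it is 40 mm back towards the drum. Jaw plate: 44 mm wide, top 96 mm above the bench. Beyond the jar is a fixed stop 60 mm high. The jar's uphill and downhill sides (clamp +x, -x) are free for the fingers.
- clamp: The clamp, fixed to the bench on a base plate 8 mm thick, about 200 x 296 mm. Origin on the bench, 70 mm straight below the spindle point; x level, away from the side it is worked from, y from drum to jar, z up. A clear level splash shield on two posts covers the upper part of the face: x 40 to 96 mm, y -75 to 75 mm, z 235 to 242 mm; reach under it with the tool tilted like the spindle.
- tray: Steel tray 160 (x) x 220 (y) mm, walls 18 mm high and 4 mm thick, floor 4 mm thick, fixed; origin at the centre of its underside, y along its length. The second jar stands near its -y end; the +y half is empty.
- tray_jar: Second jar, like the first, standing in the tray; origin at the centre of its underside.
- beaker: Clear plastic beaker 52 mm across, 67 mm tall, bystander; origin at the centre of its underside.
- dropper: White dropper bottle, 33 mm across, 83 mm tall, bystander; origin at the centre of its underside.
There are look-alikes about, which are no part of the job. What is shaped like the part that bears jar_mid but yellow is not meant. What is shaped like the tray_jar but turquoise is not meant.

How it is judged:
By the outcome, as a careful person would: the job done as asked, in the order asked, and still so for the second after the job is handed in, with the robot touching nothing.
It also fails if it takes over 70 s, if anything falls off the work surface, if the arm or the gripper's body presses on something with over 40 N, if the wrist force passes 120 N, or if a joint passes its speed limit or range.

## Working session

There is one attempt and no reset: what is moved stays moved. The work goes in short steps, Python scripts to look and compute and a tool call to move; the robot and the scene stay as the last step left them, time stands still between calls to the robot, and variables do not carry over. Pictures are saved under pics/ and viewed, at most 12 in all, crops included, and the job is handed in when it is done.

Besides the shell and the picture viewer there is one more tool, called as a command line: name --argument value ..., lists and objects as JSON in quotes. jog_arm: Moves the arm, as the interface text tells. Its arguments: {"type":"object","properties":{"motion":{"type":"array"},"grip":{"type":"number"}},"required":["motion"]}

```bash
mkdir -p pics; ls; python3 - <<'E'
from cell import *
import cv2,numpy as np
s=state();print(s['t'],s['eef_pos'],s['tcp_rot'])
for n in ['top','side']:
    p=read_camera(n);cv2.imwrite(f'pics/{n}0.png',p['img'])
    print(n,p['vertical_fov'],p['cx'],p['cy'],np.round(p['extrinsics'],3).tolist())
    for k in ['pawl_pin','knob','jar_mid','jaw_lip','clamp','tray','tray_jar','beaker','dropper']:
        print(k,[(round(d['p'],2),d['box']) for d in cut_out(k,p)[:4]])
E
```

```text
pics
0.0 [272.73668594 562.09945441 239.075503  ] [-3.14047709e+00 -9.00006429e-05  2.68980713e+00]
top 47.689042804015365 324.94215712464353 198.56763394208758 [[-0.023, 0.983, -0.179, 270.536], [-1.0, -0.023, 0.004, 0.858], [-0.001, 0.179, 0.984, 1589.44], [0.0, 0.0, 0.0, 1.0]]
pawl_pin [(0.41, [268.2, 199.3, 284.2, 213.2])]
knob []
jar_mid [(0.68, [341.6, 145.6, 350.5, 166.4])]
jaw_lip [(0.51, [285.2, 185.5, 315.5, 232.9])]
clamp [(0.65, [250.6, 160.8, 328.5, 253.7]), (0.19, [381.1, 191.3, 451.2, 250.9])]
tray [(0.68, [384.0, 191.6, 455.1, 248.7]), (0.67, [271.1, 202.0, 284.1, 213.6])]
tray_jar [(0.6, [344.9, 239.4, 358.4, 254.6]), (0.57, [210.7, 240.5, 224.2, 251.2]), (0.52, [432.8, 213.2, 448.1, 227.2])]
beaker [(0.72, [351.2, 171.8, 367.8, 187.1]), (0.61, [434.5, 214.2, 448.9, 227.7])]
dropper []
side 46.55477504768152 321.33380983103746 203.4422017671886 [[0.999, 0.012, -0.038, 504.161], [-0.038, 0.575, -0.817, -1038.617], [0.012, 0.818, 0.575, 823.82], [0.0, 0.0, 0.0, 1.0]]
pawl_pin []
knob [(0.5, [304.4, 168.8, 311.2, 180.3])]
jar_mid [(0.88, [373.2, 227.9, 391.7, 254.5]), (0.6, [330.2, 198.3, 347.1, 223.4])]
jaw_lip [(0.73, [281.6, 178.6, 337.7, 220.5])]
clamp [(0.84, [253.3, 135.3, 370.8, 233.8])]
tray [(0.55, [250.0, 278.4, 341.6, 370.1])]
tray_jar [(0.84, [251.5, 232.5, 269.6, 260.0]), (0.66, [277.5, 318.7, 298.9, 354.5])]
beaker [(0.74, [336.5, 229.8, 363.5, 260.5]), (0.36, [287.9, 171.8, 314.5, 183.6])]
dropper [(0.53, [268.7, 150.9, 278.1, 165.5])]
```

```bash
python3 - <<'E'
import cv2
a=cv2.imread('pics/top0.png')[130:280,190:470];cv2.imwrite('pics/topc.png',cv2.resize(a,(784,420),interpolation=cv2.INTER_CUBIC))
a=cv2.imread('pics/side0.png')[120:380,230:420];cv2.imwrite('pics/sidec.png',cv2.resize(a,(438,600),interpolation=cv2.INTER_CUBIC))
E
```

```text
(no output)
```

View pics/topc.png

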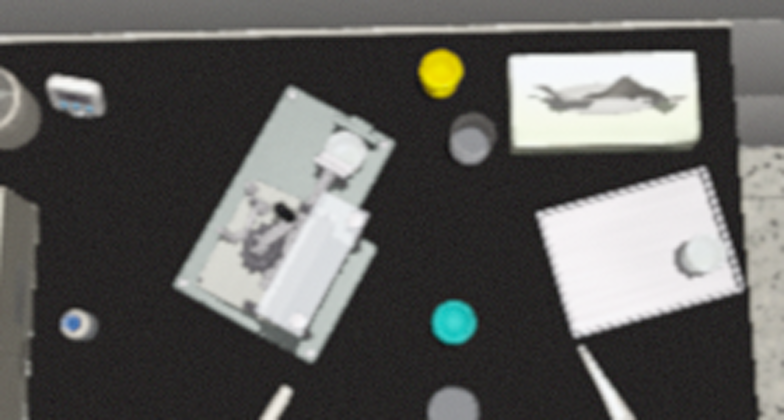

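View pics/sidec.png

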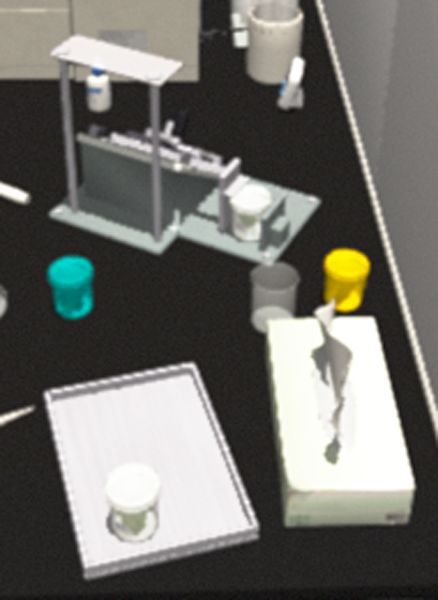

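The top view shows the clamp at about (290,205) px, its jar at (313,185), the tray at (418,220) with its jar at (440,221), the beaker at (358,179), yellow decoy (347,156), turquoise decoy (352,245). In the side view the clamp jar is at (338,210), behind the jaw.

```bash
cat > h.py <<'E'
import numpy as np,cv2
from scipy.optimize import least_squares
from scipy.spatial.transform import Rotation as R
from cell import *
def cam(p):
    p=dict(p);p['f']=200/np.tan(np.radians(p['vertical_fov'])/2);return p
def proj(c,P,fish=False):
    E=np.asarray(c['extrinsics']);q=(np.atleast_2d(P)-E[:3,3])@E[:3,:3]
    v=q*[1,-1,-1]
    if fish:
        r=np.hypot(v[:,0],v[:,1])+1e-9;k=c['f']*np.arctan2(r,v[:,2])/r
    else:k=c['f']/v[:,2]
    return np.c_[c['cx']+k*v[:,0],c['cy']+k*v[:,1]]
def ray(c,u,fish=False):
    d=(np.array(u,float)-[c['cx'],c['cy']])/c['f']
    if fish:
        r=np.hypot(*d);v=np.r_[d/(r+1e-12)*np.sin(r),np.cos(r)]
    else:v=np.r_[d,1]
    E=np.asarray(c['extrinsics']);return E[:3,3],E[:3,:3]@(v*[1,-1,-1])
def onz(c,u,z,fish=False):
    o,d=ray(c,u,fish);return o+d*(z-o[2])/d[2]
def clampT(q,P):  # q=x,y,yaw
    return np.atleast_2d(P)@R.from_euler('z',q[2]).as_matrix().T+[q[0],q[1],0]
s35,c35=np.sin(np.radians(35)),np.cos(np.radians(35))
def face(x,y,h): return np.array([c35*x-s35*h,y,70+s35*x+c35*h])
def tool():
    s=state();return np.array(s['eef_pos']),R.from_euler('xyz',s['tcp_rot']).as_matrix()
E
python3 - <<'E'
from h import *
t=cam(read_camera('top'));s=cam(read_camera('side'));w=cam(read_camera('wrist'))
E=np.array(w['extrinsics']);p,Rt=tool();print('wristcam in tool',Rt.T@(E[:3,3]-p),'look',Rt.T@-E[:3,2],w['f'],w['cx'],w['cy'])
T=lambda a:[190+a[0]/2.8,130+a[1]/2.8]; S=lambda a:[230+a[0]/2.307,120+a[1]/2.307]
pt=[T(a) for a in [(320,190),(370,213),(310,335),(258,290)]]
cs=np.array([[40,75,242],[96,75,242],[96,-75,242],[40,-75,242]],float)
ps=[S(a) for a in [(52,50),(158,82),(183,64),(83,37)]]
# side order guess: (96,-75),(96,75),(40,75),(40,-75)
css=cs[[2,1,0,3]]
f=lambda q:np.r_[(proj(t,clampT(q,cs))-pt).ravel(),(proj(s,clampT(q,css))-ps).ravel()]
r=least_squares(f,[540,120,np.arctan2(-.87,-.5)]);print(r.x,np.round(f(r.x),1))
q=r.x
for n in ['tray','tray_jar','jar_mid','beaker','dropper']:
  for c,m in((t,'top'),(s,'side')):
    for d in cut_out(n,c)[:3]:
        b=d['box'];print(n,m,round(d['p'],2),np.round(onz(c,[(b[0]+b[2])/2,(b[1]+b[3])/2],30)[:2]))
for n,P in dict(pin=face(-42,-2,46),knob=face(30,46,64),jar=[0,140,36]).items(): print(n,clampT(q,P))
E
```

```text
wristcam in tool [  84.03008921   -0.65240387 -144.37679068] look [-2.98069685e-01  3.02388738e-04  9.54544065e-01] 309.70691628693146 320.7305391167244 196.49322622996036
[482.95085133 121.34750993  -2.12872726] [ 3.5 -1.9  1.6 -0.8 -2.8 -1.5 -0.3  5.  -0.5 -0.3  1.2  0.   1.7 -1.2
 -1.7 -2.8]
tray top 0.72 [ 467. -322.]
tray side 0.71 [ 485. -364.]
tray side 0.52 [ 467. -402.]
tray_jar top 0.66 [390. -85.]
tray_jar top 0.56 [ 465. -401.]
tray_jar side 0.8 [394. -99.]
tray_jar side 0.79 [ 469. -400.]
jar_mid top 0.7 [601.  36.]
jar_mid top 0.52 [706. -86.]
jar_mid top 0.22 [509. 129.]
jar_mid side 0.91 [709. -86.]
jar_mid side 0.65 [603.  46.]
jar_mid side 0.16 [ 482. -361.]
beaker top 0.69 [ 620. -128.]
beaker side 0.64 [ 623. -109.]
dropper top 0.52 [393. 366.]
dropper side 0.72 [402. 361.]
pin [[513.43773867 173.97678219  83.59078371]]
knob [[528.39936306 107.28782428 139.63302393]]
jar [[601.7201812   47.22702503  36.        ]]
```

jog_arm --motion '[[[-43, -25, -20], 0.15], [[-86, -50, -40], 0.3], [[-129, -75, -60], 0.45], [[-172, -100, -75], 0.6], [[-215, -125, -90], 0.74]]' --grip 0

```text
t: 2.15
eef_pos: [404.5, 366.0, 326.3]
tcp_rot: [3.141, -0.0, 1.944]
ft_force: [0.7, 1.7, -0.1]
opening: 0.999
grip_force: 0.0
```

```bash
cat >> h.py <<'E'
def goto(P,yaw=None):
    p,Rt=tool();d=Rt.T@(np.asarray(P,float)-p);y0=state()['tcp_rot'][2]
    t=0 if yaw is None else -(np.mod(yaw-y0+np.pi,2*np.pi)-np.pi)
    print('t',round(state()['t'],2),'at',np.round(p,1),round(y0,3),'F',np.round(state()['ft_force'],1),'-> shift',np.round(d,1),'turn',round(t,3))
E
python3 -c "
from h import *
goto([549,151,330],1.013)"
```

```text
t 2.15 at [404.5 366.  326.3] 1.944 F [ 0.7  1.7 -0.1] -> shift [-252.9   56.1   -3.7] turn 0.931
```

jog_arm --motion '[[[-45, 10, 0], 0.15], [[-90, 20, 0], 0.3], [[-135, 30, 0], 0.45], [[-180, 40, 0], 0.6], [[-225, 50, 0], 0.74]]'

```text
t: 2.65
eef_pos: [534.3, 175.3, 325.6]
tcp_rot: [3.141, -0.0, 1.204]
ft_force: [-0.5, 0.4, -0.5]
opening: 1.003
grip_force: 0.0
```

```bash
python3 -c "
from h import *
goto([549,151,330],1.013)"
```

```text
t 2.65 at [534.3 175.3 325.6] 1.204 F [-0.5  0.4 -0.5] -> shift [-17.5  22.4  -4.4] turn 0.191
```

jog_arm --motion '[[[-9, 11, -2], 0.1], [[-18, 22, -4], 0.19], [[-18, 22, -4], 0.19]]'

```text
t: 2.95
eef_pos: [548.5, 151.2, 329.4]
tcp_rot: [3.141, -0.0, 1.016]
ft_force: [-0.2, -0.5, 0.1]
opening: 1.002
grip_force: 0.0
```

```bash
python3 - <<'E'
from h import *
w=cam(read_camera('wrist'));im=w['img'];np.save('w1.npy',w,allow_pickle=True)
cv2.imwrite('pics/w1.png',im)
for n in ['clamp','pawl_pin','knob','jar_mid','jaw_lip']:
    print(n,[(round(d['p'],2),np.round(d['box'])) for d in cut_out(n,w)[:3]])
E
```

```text
clamp [(0.97, array([213., 130., 419., 345.]))]
pawl_pin [(0.8, array([274., 159., 324., 184.]))]
knob [(0.58, array([313., 209., 326., 226.]))]
jar_mid [(0.97, array([457., 216., 491., 253.])), (0.7, array([378., 192., 413., 229.]))]
jaw_lip [(0.87, array([254., 188., 391., 237.]))]
```

View pics/w1.png

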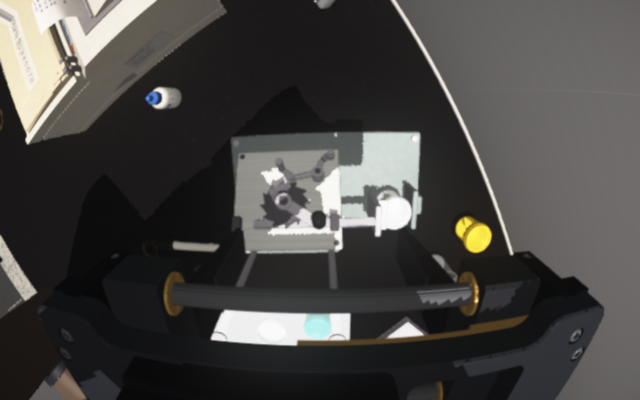

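The wrist view shows the clamp: the hub is at (283,200), the knob at (319,218), the jar lid at (397,212) beside the jaw lip and the yellow decoy at (472,234). I'll enlarge the clamp.

```bash
python3 - <<'E'
from h import *
a=cv2.imread('pics/w1.png')[122:262,225:425];cv2.imwrite('pics/w1c.png',cv2.resize(a,(800,560),interpolation=cv2.INTER_CUBIC))
w=np.load('w1.npy',allow_pickle=True).item()
q=[483,121.3,-2.1287]
for n,P in dict(pin=face(-42,-2,46),hub=face(0,0,34),knob=face(30,46,64),f00=face(-74,-76,0),f01=face(-74,76,0)).items():
    print(n,(proj(w,clampT(q,P),True)[0]-[225,122])*4)
E
```

```text
pin [251.60082513 185.20283039]
hub [256.76945598 320.61504152]
knob [402.04393578 390.41348739]
f00 [ 71.18319729 156.02888274]
f01 [480.05716293 154.00514389]
```

View pics/w1c.png

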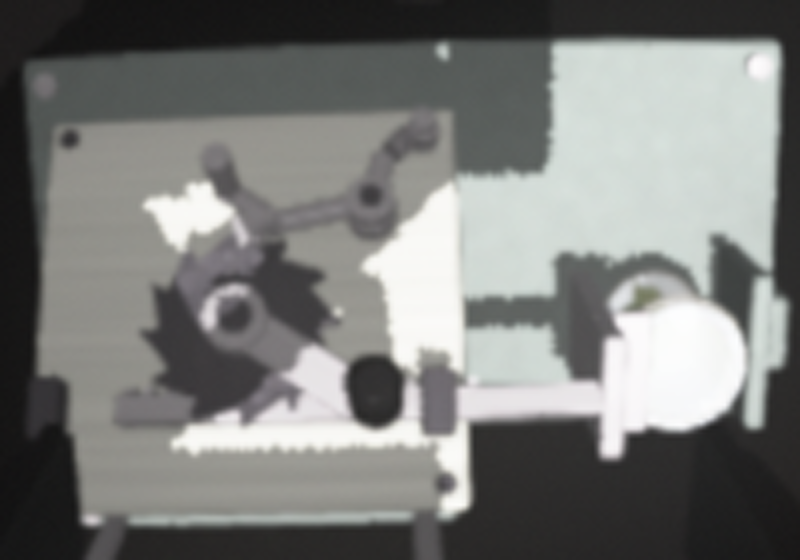

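```bash
python3 - <<'E'
from h import *
w=np.load('w1.npy',allow_pickle=True).item()
C=lambda a:np.array([225+a[0]/4,122+a[1]/4])
F=np.array([face(0,0,34),face(30,46,64),face(-44,45,24),face(-74,-76,0),face(-74,76,0)])
px=np.array([C(a) for a in [(235,312),(375,386),(370,192),(55,122),(452,112)]])
f=lambda q:(proj(w,clampT(q,F),True)-px).ravel()
r=least_squares(f,[483,121,-2.13],loss='soft_l1');q=r.x;print(q,np.round(f(q),1))
np.save('q.npy',q)
inv=lambda P:(np.asarray(P)-[q[0],q[1],0])@R.from_euler('z',q[2]).as_matrix()
print('base cam check; plate corners clamp:',[np.round(inv(onz(w,C(a),8,True)),0)[:2] for a in [(27,62),(780,42)]])
# pin top: fit (xf,yf) at h=46
g=lambda v:(proj(w,clampT(q,face(v[0],v[1],46)),True)-C((215,156))).ravel()
v=least_squares(g,[-42,-2]).x;print('pin xf,yf',v,'clamp',face(*v,46),face(*v,34),'world',clampT(q,face(*v,34)))
print('jar lid center clamp',inv(onz(w,C((688,366)),65,True)))
print('jaw lip',inv(onz(w,C((655,370)),94,True)))
E
```

```text
[478.58023757 130.01231804  -2.14663732] [-0.9 -1.6 -0.3 -2.3  1.1  0.2 -0.8  4.4  2.1  8. ]
base cam check; plate corners clamp: [array([-88., -90.]), array([-102.,  201.])]
pin xf,yf [-46.8859708   -6.84360734] clamp [-64.7912549   -6.84360734  80.78830599] [-57.90833766  -6.84360734  70.95848146] world [[504.37369372 182.30866736  70.95848146]]
jar lid center clamp [ 10.65262955 158.74842941  65.        ]
jaw lip [  1.51342051 139.46727794  94.        ]
```

```bash
python3 - <<'E'
from h import *
w=np.load('w1.npy',allow_pickle=True).item()
C=lambda a:np.array([225+a[0]/4,122+a[1]/4])
def model(v):
    a=np.radians(57)-v[3]
    return np.array([face(0,0,34),face(55*np.cos(a),55*np.sin(a),64),[0,v[4],65],[v[5],v[6],8],[v[5],v[6]+296,8],face(v[7],v[8],0),face(v[7],v[8]+152,0)])
px=np.array([C(a) for a in [(235,312),(375,386),(688,366),(27,62),(780,42),(55,122),(452,112)]])
f=lambda v:np.r_[(proj(w,clampT(v[:3],model(v)),True)-px).ravel(),v[3]*10]
r=least_squares(f,[483,121,-2.1,0,155,-95,-95,-74,-76]);v=r.x;q=v[:3];print(np.round(v,2),np.round(f(v),1))
np.save('q.npy',q)
inv=lambda P:(np.asarray(P)-[q[0],q[1],0])@R.from_euler('z',q[2]).as_matrix()
for h in(46,):
  for px_ in((215,158),):
    g=lambda u:(proj(w,clampT(q,face(u[0],u[1],h)),True)-C(px_)).ravel()
    u=least_squares(g,[-42,-2]).x;print('pin',u,'clamp',face(*u,46),face(*u,34),'w',clampT(q,face(*u,34)))
print('pivot px',(proj(w,clampT(q,face(-44,45,24)),True)-[225,122])*4)
print('jar',clampT(q,[0,v[4],36.5]),'yaws',q[2]+np.pi)
E
```

```text
[ 4.7486e+02  1.2383e+02 -2.1200e+00 -5.0000e-02  1.5772e+02 -1.0070e+02
 -9.0400e+01 -9.2190e+01 -7.6470e+01] [-1.   3.7  0.9  0.6 -0.1 -4.8 -1.4 -2.2  1.3  2.3 -0.5 -0.5  0.5  0.5
 -0.5]
pin [-54.10527704  -5.91567315] clamp [-70.70496437  -5.91567315  76.64748204] [-63.82204713  -5.91567315  66.81765751] w [[503.24933547 181.30066152  66.81765751]]
pivot px [[371.12885731 210.20446458]]
jar [[609.21713054  41.22450195  36.5       ]] yaws 1.0195230708621836
```

```bash
python3 - <<'E'
from h import *
w=np.load('w1.npy',allow_pickle=True).item()
C=lambda a:np.array([225+a[0]/4,122+a[1]/4])
def model(v):
    a=np.radians(57)-v[3]
    return np.array([face(0,0,34),face(55*np.cos(a),55*np.sin(a),64),face(-44,45,22),[v[4],v[5],8],[v[4],v[5]+296,8],face(v[6],v[7],0),face(v[6],v[7]+152,0),face(v[6]+148,v[7],0),face(v[6]+148,v[7]+152,0)])
px=np.array([C(a) for a in [(235,312),(375,386),(370,194),(27,62),(780,42),(55,122),(452,112),(82,514),(468,510)]])
f=lambda v:np.r_[(proj(w,clampT(v[:3],model(v)),True)-px).ravel(),v[3]*10]
r=least_squares(f,[483,121,-2.1,0,-95,-95,-74,-76]);v=r.x;q=v[:3];print(np.round(v,2));print(np.round(f(v)[:-1].reshape(-1,2),1).tolist())
np.save('q.npy',q)
inv=lambda P:(np.asarray(P)-[q[0],q[1],0])@R.from_euler('z',q[2]).as_matrix()
g=lambda u:(proj(w,clampT(q,face(u[0],u[1],46)),True)-C((215,158))).ravel()
u=least_squares(g,[-42,-2]).x;print('pin',u,'clamp',face(*u,46),face(*u,34))
print('jar',inv(onz(w,C((688,366)),65,True)))
E
```

```text
[ 4.7838e+02  1.2586e+02 -2.0800e+00  4.0000e-02 -9.5010e+01 -8.8790e+01
 -8.8590e+01 -7.2100e+01]
[[-0.2, 1.1], [-0.1, -0.2], [0.3, 0.9], [-1.2, 1.3], [1.4, -1.2], [1.5, 1.0], [2.9, -1.7], [-9.7, 1.0], [5.0, -0.9]]
pin [-50.51464213  -5.03986807] clamp [-67.76368844  -5.03986807  78.70698562] [-60.8807712   -5.03986807  68.87716109]
jar [ 16.74586141 155.91481999  65.        ]
```

jog_arm --motion '[[[0, -13, 32], 0], [[0, -26, 64], 0], [[0, -40, 95], 0], [[0, -40, 95], 0], [[0, -40, 95], 0]]' --grip 1

```text
t: 3.75
eef_pos: [514.2, 173.9, 235.2]
tcp_rot: [3.141, -0.0, 1.021]
ft_force: [-0.1, -0.0, 0.1]
opening: 0.634
grip_force: 0.0
```

```bash
python3 - <<'E'
from h import *
w=cam(read_camera('wrist'));np.save('w2.npy',w,allow_pickle=True);im=w['img']
cv2.imwrite('pics/w2c.png',cv2.resize(im[100:275,190:450],(780,525),interpolation=cv2.INTER_CUBIC))
print(tool()[0],state()['tcp_rot'],state()['opening'])
for n in ['pawl_pin','knob','jar_mid']:
    print(n,[(round(d['p'],2),np.round(d['box'])) for d in cut_out(n,w)[:3]])
E
```

```text
[514.7160377  173.70903356 235.85391269] [ 3.14006030e+00 -1.49310244e-03  1.02067293e+00] 0.5947242449499224
pawl_pin [(0.71, array([304., 173., 364., 210.]))]
knob [(0.62, array([353., 248., 368., 266.]))]
jar_mid [(0.83, array([422., 212., 464., 260.])), (0.58, array([498., 240., 541., 267.])), (0.38, array([247., 158., 381., 290.]))]
```

View pics/w2c.png

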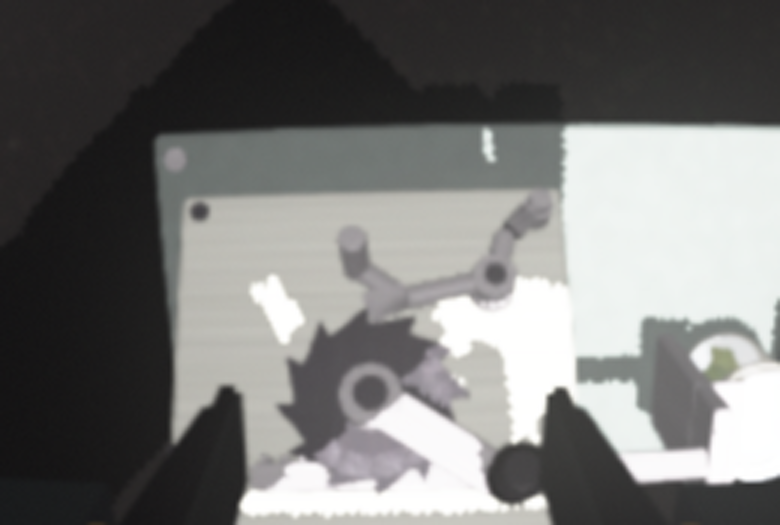

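```bash
cat > fit.py <<'E'
from h import *
w1=np.load('w1.npy',allow_pickle=True).item();w2=np.load('w2.npy',allow_pickle=True).item()
C1=lambda a:np.array([225+a[0]/4,122+a[1]/4]);C2=lambda a:np.array([190+a[0]/3,100+a[1]/3])
# v: x,y,yaw,th,plate x0,y0,face x0,y0,pin xf,yf,jar x,y
def M(v):
    a=np.radians(57)-v[3]
    return dict(hub=face(0,0,34),knob=face(55*np.cos(a),55*np.sin(a),64),piv=face(-44,45,v[12]),pl0=np.array([v[4],v[5],8]),pl1=np.array([v[4],v[5]+296,8]),
     f0=face(v[6],v[7],0),f1=face(v[6],v[7]+v[13],0),pin=face(v[8],v[9],46),jar=np.array([v[10],v[11],65]))
o1=dict(hub=(235,312),knob=(375,386),piv=(370,194),pl0=(27,62),pl1=(780,42),f0=(55,122),f1=(452,112),pin=(215,156),jar=(688,366))
o2=dict(hub=(369,391),knob=(515,470),piv=(495,272),pl0=(157,135),f0=(186,200),f1=(558,190),pin=(352,238))
def f(v,pr=False):
    m=M(v);o=[]
    for w,C,ob in((w1,C1,o1),(w2,C2,o2)):
        ks=list(ob);d=proj(w,clampT(v[:3],np.array([m[k] for k in ks])),True)-[C(ob[k]) for k in ks]
        if pr: print({k:np.round(x,1).tolist() for k,x in zip(ks,d)})
        o.append(d.ravel())
    return np.r_[o[0],o[1],(v[12]-22)*.3]
v=least_squares(f,[483,121,-2.1,0,-95,-90,-80,-74,-45,-5,0,155,22,150],loss='soft_l1').x
print(np.round(v,2));f(v,True);np.save('q.npy',v[:3])
E
python3 fit.py
```

```text
[ 4.7822e+02  1.2790e+02 -2.1000e+00  4.0000e-02 -9.4500e+01 -8.7700e+01
 -8.5700e+01 -7.3830e+01 -4.9330e+01 -4.7600e+00  1.6060e+01  1.5732e+02
  2.2550e+01  1.4875e+02]
{'hub': [-0.9, -0.1], 'knob': [-1.1, -0.8], 'piv': [-0.0, -0.0], 'pl0': [-0.5, -0.3], 'pl1': [2.2, 0.1], 'f0': [0.1, 1.0], 'f1': [-0.4, -0.2], 'pin': [0.0, -0.0], 'jar': [-0.0, -0.0]}
{'hub': [0.1, -0.1], 'knob': [1.7, 0.9], 'piv': [0.1, 0.2], 'pl0': [-0.4, 0.3], 'f0': [-0.1, -0.4], 'f1': [0.3, 0.0], 'pin': [-0.0, 0.0]}
```

Both wrist views fit to about 1 px: the pin top is at (352,240), the hub at (369,391) and the knob at (515,473) in the crop. The fit puts the clamp at (478, 128) with yaw -2.10.

```bash
cat >> h.py <<'E'
def gc(x,y,ztip,turn=0):
    q=np.load('q.npy');goto(clampT(q,[x,y,ztip+25])[0],q[2]+np.pi+turn)
    p=(tool()[0]-[q[0],q[1],25])@R.from_euler('z',q[2]).as_matrix();print('tip in clamp',np.round(p,1),'open',round(state()['opening'],2))
E
python3 -c "
from h import *
gc(-42,0,105)"
```

```text
t 3.95 at [514.6 173.4 235.8] 1.02 F [-0.   0.5  0.2] -> shift [-16.   -8.3 105.7] turn -0.022
tip in clamp [-57.6   8.5 210.8] open 0.46
```

jog_arm --motion '[[[-5, -3, 30], -0.01], [[-10, -6, 60], -0.02], [[-16, -8, 80], -0.022], [[-16, -8, 96], -0.022], [[-16, -8, 106], -0.022]]'

```text
t: 4.45
eef_pos: [498.9, 163.8, 128.0]
tcp_rot: [3.141, -0.0, 1.041]
ft_force: [-0.1, 0.3, 0.2]
opening: 0.046
grip_force: 0.0
```

jog_arm --motion '[[[0, 0, 0], 0], [[0, 0, 0], 0], [[0, 0, 0], 0], [[0, 0, 0], 0]]'

```text
t: 4.85
eef_pos: [498.9, 164.1, 129.1]
tcp_rot: [3.141, -0.001, 1.042]
ft_force: [-0.1, -0.5, 0.1]
opening: 0.001
grip_force: 0.0
```

```bash
python3 - <<'E'
from h import *
gc(-42,0,75.5)
w=cam(read_camera('wrist'));im=w['img'];cv2.imwrite('pics/w3c.png',cv2.resize(im[130:330,190:450],(780,600),interpolation=cv2.INTER_CUBIC))
E
```

```text
t 4.85 at [498.9 164.1 129.1] 1.042 F [-0.1 -0.5  0.1] -> shift [ 0.3  0.4 28.6] turn 0.0
tip in clamp [-41.7  -0.5 104.1] open 0.0
```

View pics/w3c.png

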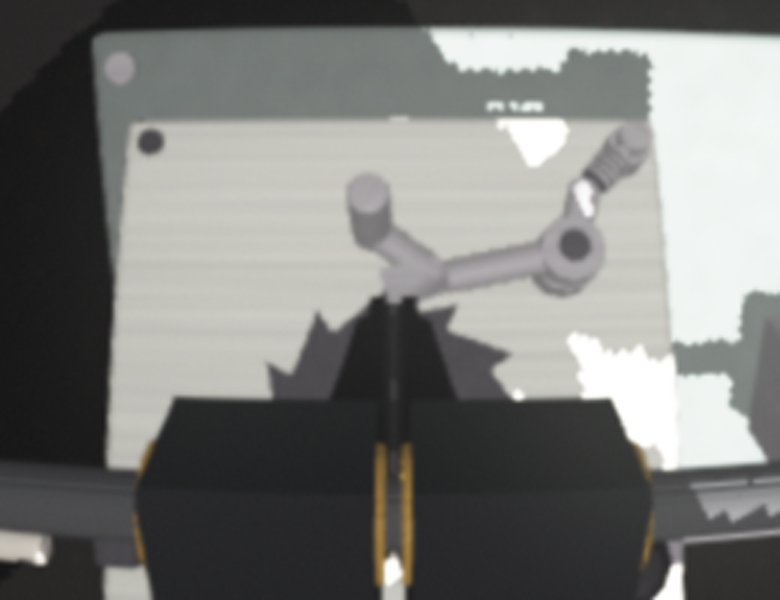

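The closed fingertips are at (395,300) and the pin top is at (368,192), so the tips are just uphill of the pin and it sits about 5 mm to -y. I'll lower 28 mm with a shift of -3.5 in y.

jog_arm --motion '[[[0, -2, 8], 0], [[0, -3.5, 16], 0], [[0, -3.5, 23], 0], [[0, -3.5, 28], 0], [[0, -3.5, 28], 0]]'

```text
t: 5.4
eef_pos: [495.3, 165.8, 99.5]
tcp_rot: [-3.141, 0.001, 1.042]
ft_force: [0.1, 0.1, 0.6]
opening: 0.004
grip_force: 0.0
```

jog_arm --motion '[[[2.5, 0.5, 1.7], 0], [[5, 1, 3.4], 0], [[7.4, 1.5, 5.2], 0], [[9.9, 2.2, 6.9], 0], [[12.3, 3, 8.6], 0]]'

```text
t: 5.9
eef_pos: [504.5, 175.1, 91.7]
tcp_rot: [3.141, -0.0, 1.042]
ft_force: [-0.3, -1.0, 0.7]
opening: 0.003
grip_force: 0.2
```

jog_arm --motion '[[[2.5, 1, 1.7], 0], [[5, 2, 3.4], 0], [[7.4, 3, 5.2], 0], [[9.9, 4, 6.9], 0], [[9.9, 4, 6.9], 0]]'

```text
t: 6.4
eef_pos: [513.0, 181.6, 84.6]
tcp_rot: [-3.142, -0.0, 1.042]
ft_force: [-0.6, 0.2, 0.7]
opening: 0.007
grip_force: 0.0
```

```bash
python3 -c "
from h import *
gc(-60,0,100)
w=cam(read_camera('wrist'));im=w['img'];cv2.imwrite('pics/w4c.png',cv2.resize(im[130:330,190:450],(780,600),interpolation=cv2.INTER_CUBIC))"
```

```text
t 6.4 at [513.  181.6  84.6] 1.042 F [-0.6  0.2  0.7] -> shift [ -3.9  -2.9 -40.4] turn 0.0
tip in clamp [-63.9   2.9  59.6] open 0.01
```

View pics/w4c.png

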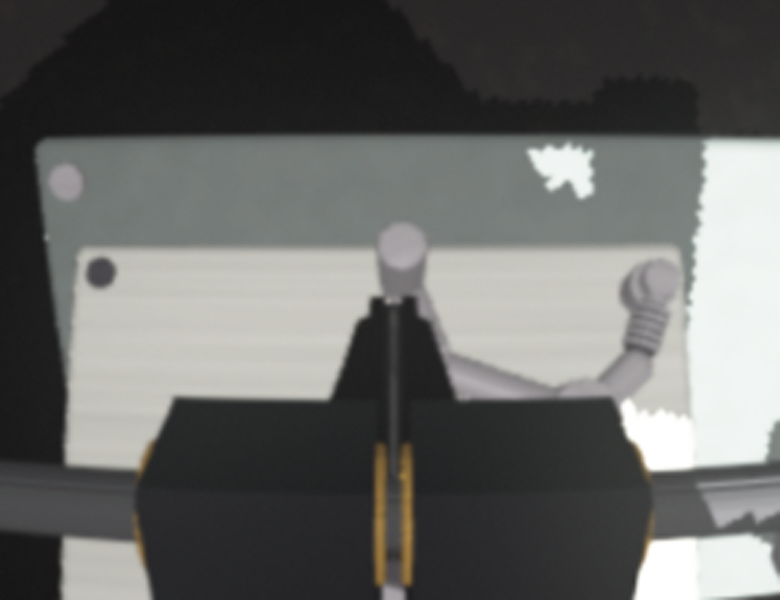

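The pin is now at (402,245), about 25 mm downhill, and the pawl arm has swung off. Next I'll lift and go round to the +y side of the knob.

jog_arm --motion '[[[0, 0, -30], 0], [[0, 0, -70], 0], [[-5, 5, -110], 0], [[-30, 30, -112], 0], [[-55, 50, -112], 0]]'

```text
t: 6.95
eef_pos: [528.7, 108.1, 198.5]
tcp_rot: [3.139, -0.002, 1.043]
ft_force: [0.4, -0.5, 0.2]
opening: 0.003
grip_force: 0.0
```

```bash
python3 - <<'E'
from h import *
gc(-4,68,125)
w=cam(read_camera('wrist'));im=w['img'];cv2.imwrite('pics/w5c.png',cv2.resize(im[90:290,150:410],(780,600),interpolation=cv2.INTER_CUBIC))
q=np.load('q.npy')
ang=lambda p: np.arctan2(-4.8-45,-5.3)
for a in (0,.55):
    r=np.array([-5.3,-49.8]);c,s=np.cos(a),np.sin(a);d=np.array([c*r[0]+s*r[1],-s*r[0]+c*r[1]])
    print(a,d+[-44,45],(proj(w,clampT(q,face(*(d+[-44,45]),46)),True)-[150,90])*3)
E
```

```text
t 6.95 at [528.7 108.1 198.5] 1.043 F [ 0.4 -0.5  0.2] -> shift [-4.6 14.3 48.5] turn 0.002
tip in clamp [ -8.4  53.6 173.5] open 0.0
0 [-49.3  -4.8] [[306.0509527  133.61728121]]
0.55 [-74.54820397   5.31452111] [[347.21763134  59.70789427]]
```

View pics/w5c.png

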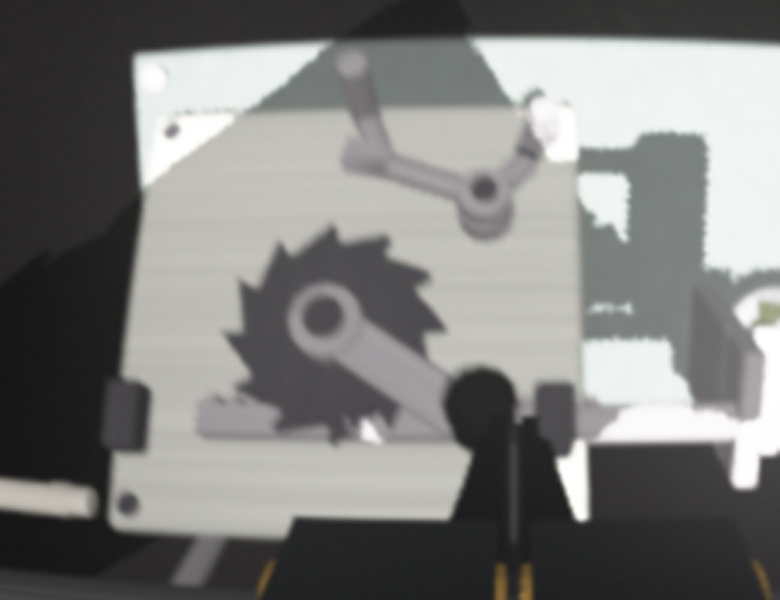

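The pin at (350,62) matches the 0.55 rad prediction of (347,60), so the pawl is parked off. The knob is at (480,408).

jog_arm --motion '[[[-2, 7, 0], 0], [[-4.5, 14, 5], 0], [[-4.5, 14, 20], 0], [[-4.5, 14, 35], 0], [[-4.5, 14, 48], 0]]'

```text
t: 7.5
eef_pos: [537.9, 98.2, 147.6]
tcp_rot: [-3.141, 0.0, 1.043]
ft_force: [0.1, -0.7, -0.1]
opening: 0.008
grip_force: 0.0
```

jog_arm --motion '[[[0, -2, 0], 0], [[0, -4, 0], 0], [[0, -6, 0], 0], [[0, -7.5, 0], 0], [[0, -9, 0], 0]]'

```text
t: 8.0
eef_pos: [531.0, 102.1, 149.6]
tcp_rot: [3.139, -0.001, 1.042]
ft_force: [3.2, -2.7, -1.3]
opening: 0.003
grip_force: 2.3
```

```bash
python3 -c "
from h import *
gc(-3,50,125)
w=cam(read_camera('wrist'));np.save('w6.npy',w,allow_pickle=True)
q=np.load('q.npy')
for n in ['knob']:
    print([(round(d['p'],2),np.round(d['box'])) for d in cut_out(n,w)[:2]])
for th in (0,.2,.4):
    a=np.radians(57)-th;print(th,proj(w,clampT(q,face(55*np.cos(a),55*np.sin(a),64)),True))"
```

```text
t 8.0 at [531.  102.1 149.6] 1.042 F [ 3.2 -2.7 -1.3] -> shift [-1.3 -8.6 -0.5] turn 0.0
tip in clamp [ -4.3  58.6 124.6] open 0.0
[(0.67, array([280., 237., 303., 262.]))]
0 [[297.32483454 245.09387111]]
0.2 [[284.7269132  260.27023629]]
0.4 [[269.34029052 272.61078242]]
```

jog_arm --motion '[[[-0.4, -1.5, 0], 0], [[-0.8, -3, 0], 0], [[-1.2, -4.5, 0], 0], [[-1.6, -6, 0], 0], [[-2, -7.5, 0], 0]]'

```text
t: 8.6
eef_pos: [522.6, 104.5, 149.0]
tcp_rot: [3.141, -0.0, 1.042]
ft_force: [4.1, -0.4, 3.3]
opening: 0.005
grip_force: 1.9
```

jog_arm --motion '[[[-0.4, -1.6, 0], 0], [[-0.8, -3.2, 0], 0], [[-1.2, -4.8, 0], 0], [[-1.6, -6.4, 0], 0], [[-2, -8, 0], 0]]'

```text
t: 9.1
eef_pos: [514.5, 106.7, 148.8]
tcp_rot: [-3.141, 0.0, 1.042]
ft_force: [1.7, 0.4, 2.2]
opening: 0.007
grip_force: 1.5
```

```bash
cat > kn.py <<'E'
from h import *
gc(0,50,125)
w=cam(read_camera('wrist'));q=np.load('q.npy')
b=[(round(d['p'],2),np.round(d['box'])) for d in cut_out('knob',w)[:2]];print(b)
for th in np.arange(0,2.1,.25):
    a=np.radians(57)-th;print(th,np.round(proj(w,clampT(q,face(55*np.cos(a),55*np.sin(a),64)),True)[0]),end=' ')
E
python3 kn.py
```

```text
t 9.1 at [514.5 106.7 148.8] 1.042 F [1.7 0.4 2.2] -> shift [-0.   8.  -1.2] turn 0.0
tip in clamp [ -0.   42.  123.8] open 0.01
[(0.48, array([282., 256., 297., 262.]))]
0.0 [327. 239.] 0.25 [311. 258.] 0.5 [290. 272.] 0.75 [266. 281.] 1.0 [242. 283.] 1.25 [219. 278.] 1.5 [198. 268.] 1.75 [182. 253.] 2.0 [171. 235.]
```

jog_arm --motion '[[[0, -2, 0], 0], [[0, -4, 0], 0], [[0, -6, 0], 0], [[0, -8, 0], 0], [[0, -10, 0], 0]]'

```text
t: 9.7
eef_pos: [505.9, 111.8, 148.8]
tcp_rot: [-3.141, 0.0, 1.042]
ft_force: [2.6, -1.9, 0.3]
opening: 0.002
grip_force: 1.3
```

jog_arm --motion '[[[0, -2, 0], 0], [[0, -4, 0], 0], [[0, -6, 0], 0], [[0, -8, 0], 0], [[0, -10, 0], 0]]'

```text
t: 10.2
eef_pos: [497.3, 116.8, 148.8]
tcp_rot: [-3.141, 0.0, 1.042]
ft_force: [2.9, -0.7, -1.2]
opening: 0.008
grip_force: 1.1
```

```bash
python3 kn.py
```

```text
t 10.2 at [497.3 116.8 148.8] 1.042 F [ 2.9 -0.7 -1.2] -> shift [-0.1 27.9 -1.2] turn 0.0
tip in clamp [-1.000e-01  2.210e+01  1.238e+02] open 0.01
[]
0.0 [364. 238.] 0.25 [348. 258.] 0.5 [327. 272.] 0.75 [303. 282.] 1.0 [278. 284.] 1.25 [253. 280.] 1.5 [231. 270.] 1.75 [213. 255.] 2.0 [201. 236.]
```

Forces stay at the expected 2 to 3 N, so I'll carry on past the top.

jog_arm --motion '[[[0, -2, 0], 0], [[0, -4, 0], 0], [[0, -6, 0], 0], [[0, -8, 0], 0], [[0, -10, 0], 0]]'

```text
t: 10.8
eef_pos: [488.7, 121.9, 148.9]
tcp_rot: [3.142, -0.0, 1.042]
ft_force: [2.7, -1.2, -1.2]
opening: 0.003
grip_force: 1.0
```

jog_arm --motion '[[[0, -2, 0], 0], [[0, -4, 0], 0], [[0, -6, 0], 0], [[0, -8, 0], 0], [[0, -10, 0], 0]]'

```text
t: 11.3
eef_pos: [480.1, 126.9, 148.8]
tcp_rot: [-3.142, -0.0, 1.042]
ft_force: [1.7, -1.3, -0.2]
opening: 0.005
grip_force: 1.1
```

```bash
python3 kn.py
```

```text
t 11.3 at [480.1 126.9 148.8] 1.042 F [ 1.7 -1.3 -0.2] -> shift [-0.1 47.9 -1.2] turn 0.0
tip in clamp [-1.000e-01  2.100e+00  1.238e+02] open 0.01
[]
0.0 [399. 238.] 0.25 [384. 257.] 0.5 [364. 272.] 0.75 [341. 281.] 1.0 [315. 285.] 1.25 [290. 281.] 1.5 [267. 271.] 1.75 [247. 256.] 2.0 [233. 237.]
```

jog_arm --motion '[[[0, -2, 0], 0], [[0, -4, 0], 0], [[0.5, -6, 0], 0], [[1, -8, 0], 0], [[1.5, -10, 0], 0]]'

```text
t: 11.9
eef_pos: [472.2, 133.3, 148.8]
tcp_rot: [-3.142, -0.0, 1.042]
ft_force: [0.8, -2.5, -2.1]
opening: 0.004
grip_force: 1.2
```

jog_arm --motion '[[[0.6, -1.6, 0], 0], [[1.2, -3.2, 0], 0], [[1.8, -4.8, 0], 0], [[2.4, -6.4, 0], 0], [[3, -8, 0], 0]]'

```text
t: 12.4
eef_pos: [466.9, 139.9, 148.8]
tcp_rot: [3.142, -0.0, 1.042]
ft_force: [1.7, -2.3, -1.4]
opening: 0.006
grip_force: 1.3
```

```bash
python3 kn.py
```

```text
t 12.4 at [466.9 139.9 148.8] 1.042 F [ 1.7 -2.3 -1.4] -> shift [-4.7 65.8 -1.2] turn 0.0
tip in clamp [ -4.7 -15.8 123.8] open 0.01
[(0.25, array([242., 100., 436., 285.]))]
0.0 [428. 244.] 0.25 [414. 263.] 0.5 [396. 278.] 0.75 [373. 288.] 1.0 [348. 291.] 1.25 [323. 288.] 1.5 [300. 279.] 1.75 [280. 264.] 2.0 [265. 245.]
```

jog_arm --motion '[[[0.5, -1.4, 0], 0], [[1, -2.8, 0], 0], [[1.5, -4.2, 0], 0], [[2, -5.6, 0], 0], [[2.5, -7, 0], 0]]'

```text
t: 13.0
eef_pos: [462.1, 145.6, 148.8]
tcp_rot: [3.142, -0.0, 1.042]
ft_force: [1.9, -2.9, -1.1]
opening: 0.004
grip_force: 1.4
```

jog_arm --motion '[[[0.4, -1.3, 0], 0], [[0.8, -2.6, 0], 0], [[1.2, -3.9, 0], 0], [[1.6, -5.2, 0], 0], [[2, -6.5, 0], 0]]'

```text
t: 13.5
eef_pos: [457.6, 150.6, 148.9]
tcp_rot: [3.141, -0.0, 1.042]
ft_force: [2.0, -2.9, -1.4]
opening: 0.01
grip_force: 1.6
```

```bash
python3 kn.py
```

```text
t 13.5 at [457.6 150.6 148.9] 1.042 F [ 2.  -2.9 -1.4] -> shift [-9.1 79.2 -1.1] turn 0.0
tip in clamp [ -9.1 -29.3 123.9] open 0.01
[(0.62, array([282., 241., 302., 259.]))]
0.0 [447. 250.] 0.25 [435. 268.] 0.5 [418. 283.] 0.75 [396. 293.] 1.0 [372. 297.] 1.25 [348. 295.] 1.5 [325. 286.] 1.75 [305. 271.] 2.0 [289. 252.]
```

jog_arm --motion '[[[0.2, -0.8, 0], 0], [[0.4, -1.6, 0], 0], [[0.6, -2.4, 0], 0], [[0.6, -2.4, 0], 0]]'

```text
t: 14.0
eef_pos: [455.9, 152.2, 148.9]
tcp_rot: [3.141, -0.0, 1.042]
ft_force: [2.5, -4.1, -2.6]
opening: 0.005
grip_force: 2.1
```

jog_arm --motion '[[[0.2, -0.8, 0], 0], [[0.4, -1.6, 0], 0], [[0.6, -2.4, 0], 0], [[0.6, -2.4, 0], 0]]'

```text
t: 14.4
eef_pos: [455.3, 153.1, 148.9]
tcp_rot: [3.139, -0.0, 1.043]
ft_force: [8.9, -13.2, -6.0]
opening: 0.003
grip_force: 6.9
```

It's against its stop, with the force rising to 16 N. I'll back off, lift and head for the jar.

jog_arm --motion '[[[0, 6, 0], 0], [[0, 12, 0], 0], [[0, 12, -25], 0], [[0, 12, -55], 0], [[0, 12, -85], 0]]'

```text
t: 14.9
eef_pos: [464.1, 148.0, 234.7]
tcp_rot: [-3.14, 0.0, 1.042]
ft_force: [-0.1, -0.4, 0.1]
opening: 0.006
grip_force: 0.0
```

jog_arm --motion '[[[0, 40, 0], 0.15], [[0, 80, 0], 0.3], [[0, 120, 0], 0.45], [[-5, 160, 0], 0.6], [[-10, 175, 0], 0.74]]' --grip 0

```text
t: 15.4
eef_pos: [612.7, 49.2, 233.3]
tcp_rot: [-3.141, -0.0, 0.294]
ft_force: [-2.0, 0.8, -1.0]
opening: 0.369
grip_force: 0.0
```

```bash
python3 - <<'E'
from h import *
gc(16,157,180,-np.pi/2)
E
```

```text
t 15.4 at [612.7  49.2 233.3] 0.294 F [-2.   0.8 -1. ] -> shift [-10.8  11.7  28.3] turn 0.823
tip in clamp [1.000e-01 1.558e+02 2.083e+02] open 0.37
```

jog_arm --motion '[[[-2, 2, 0], 0.15], [[-4, 5, 0], 0.3], [[-7, 8, 0], 0.45], [[-10, 11, 0], 0.6], [[-11, 12, 0], 0.74]]'

```text
t: 15.9
eef_pos: [603.2, 36.1, 233.7]
tcp_rot: [-3.141, 0.001, -0.445]
ft_force: [0.4, -0.6, 0.6]
opening: 0.792
grip_force: 0.0
```

jog_arm --motion '[[[0, 0, 0], 0.08], [[0, 0, 0], 0.08], [[0, 0, 0], 0.08]]'

```text
t: 16.2
eef_pos: [603.5, 36.4, 233.8]
tcp_rot: [-3.141, 0.001, -0.516]
ft_force: [0.6, 0.2, 0.3]
opening: 0.99
grip_force: 0.0
```

```bash
python3 - <<'E'
from h import *
gc(16,157,180,-np.pi/2)
w=cam(read_camera('wrist'));np.save('w7.npy',w,allow_pickle=True);im=w['img']
cv2.imwrite('pics/w7.png',im[60:360,100:540])
q=np.load('q.npy');inv=lambda P:(np.asarray(P)-[q[0],q[1],0])@R.from_euler('z',q[2]).as_matrix()
for d in cut_out('jar_mid',w)[:3]:
    b=d['box'];print(round(d['p'],2),np.round(b),inv(onz(w,[(b[0]+b[2])/2,(b[1]+b[3])/2],45,True)))
print('lid pred',proj(w,clampT(q,[16,157,65]),True)-[100,60])
E
```

```text
t 16.2 at [603.5  36.4 233.8] -0.516 F [0.6 0.2 0.3] -> shift [ 2.7  0.2 28.8] turn 0.013
tip in clamp [ 15.8 154.3 208.8] open 0.99
0.69 [299. 160. 347. 205.] [ 18.67554791 151.9366838   45.        ]
lid pred [[220.78294822 122.66294007]]
```

View pics/w7.png

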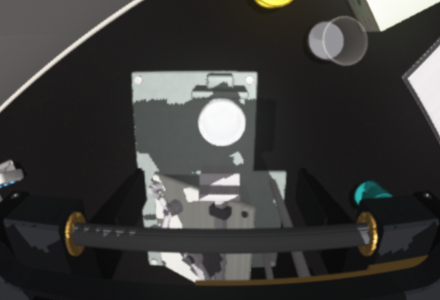

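The lid is at (221,122) in the crop, exactly as predicted. The jaw lip is well back at (222,178), and the beaker (340,40) and turquoise decoy (372,192) are clear. This is the white-lidded clear jar on the clamp's base plate, so it's the one meant. I'll descend with the fingers on its uphill and downhill sides.

jog_arm --motion '[[[1, 0, 30], 0.01], [[2.5, 0, 60], 0.013], [[2.5, 0, 90], 0.013], [[2.5, 0, 115], 0.013], [[2.5, 0, 135], 0.013]]'

```text
t: 16.8
eef_pos: [605.3, 35.1, 97.3]
tcp_rot: [3.141, 0.001, -0.53]
ft_force: [-0.2, -0.3, -0.1]
opening: 0.996
grip_force: 0.0
```

```bash
python3 - <<'E'
from h import *
gc(16,157,28,-np.pi/2)
w=cam(read_camera('wrist'))
q=np.load('q.npy');inv=lambda P:(np.asarray(P)-[q[0],q[1],0])@R.from_euler('z',q[2]).as_matrix()
g=cv2.cvtColor(w['img'],cv2.COLOR_BGR2GRAY);pr=proj(w,clampT(q,[16,157,65]),True)[0];print('pred',pr)
for d in cut_out('jar_mid',w)[:2]: print(round(d['p'],2),np.round(d['box']))
cc,a,st,ce=cv2.connectedComponentsWithStats((g>215).astype(np.uint8));i=[k for k in range(1,cc) if st[k][4]>400]
for k in i: print(st[k],ce[k], inv(onz(w,[st[k][0]+st[k][2]/2,st[k][1]+st[k][3]/2],65,True)))
E
```

```text
t 16.8 at [605.3  35.1  97.3] -0.53 F [-0.2 -0.3 -0.1] -> shift [ 0.5 -0.  44.3] turn -0.001
tip in clamp [ 16.  156.6  72.3] open 1.0
pred [320.27896581 241.5383655 ]
0.74 [366.   0. 444.  51.]
0.69 [284. 203. 361. 273.]
[  6   0 254 247 773] [135.69469599  98.91720569] [-104.31404278  236.24315885   65.        ]
[ 372    0   70   41 1557] [399.81438664  19.83172768] [ 66.10743672 292.48897305  65.        ]
[ 521    0  119   90 6054] [582.57300958  36.160555  ] [206.40889862 302.32761749  65.        ]
[ 579   74   61  167 5625] [616.04835556 161.81368889] [254.11448111 219.87149047  65.        ]
[ 285  203   74   71 4034] [321.68269707 238.78755578] [ 17.08676759 159.12170519  65.        ]
```

jog_arm --motion '[[[1, 1, 12], 0], [[2, 1, 24], 0], [[2, 1, 36], 0], [[2, 1, 44], 0], [[2, 1, 44], 0]]'

```text
t: 17.4
eef_pos: [606.4, 33.1, 53.7]
tcp_rot: [3.141, 0.002, -0.531]
ft_force: [0.3, -0.3, -0.9]
opening: 1.002
grip_force: 0.0
```

jog_arm --motion '[[[0, 0, 0], 0], [[0, 0, 0], 0], [[0, 0, 0], 0], [[0, 0, 0], 0], [[0, 0, 0], 0]]' --grip 1

```text
t: 17.9
eef_pos: [607.0, 33.1, 55.1]
tcp_rot: [-3.141, -0.0, -0.531]
ft_force: [-0.9, 0.1, 0.2]
opening: 0.64
grip_force: 0.0
```

jog_arm --motion '[[[0, 0, 0], 0], [[0, 0, 0], 0], [[0, 0, 0], 0], [[0, 0, 0], 0]]'

```text
t: 18.3
eef_pos: [606.9, 33.1, 54.9]
tcp_rot: [-3.142, -0.0, -0.531]
ft_force: [-0.7, -0.0, 1.1]
opening: 0.497
grip_force: 30.0
```

jog_arm --motion '[[[0, 0, -20], 0], [[0, 0, -55], 0], [[0, 0, -95], 0], [[0, 0, -130], 0], [[0, 0, -150], 0]]'

```text
t: 18.8
eef_pos: [607.4, 33.1, 207.8]
tcp_rot: [-3.14, -0.003, -0.531]
ft_force: [0.9, 0.1, -0.6]
opening: 0.497
grip_force: 30.0
```

```bash
python3 - <<'E'
from h import *
t=cam(read_camera('top'));s=cam(read_camera('side'))
T=lambda a:[190+a[0]/2.8,130+a[1]/2.8]; S=lambda a:[230+a[0]/2.307,120+a[1]/2.307]
c=np.array([[80,110,18],[80,-110,18],[-80,-110,18],[-80,110,18]],float)
pt=[T(a) for a in [(536,212),(706,166),(745,290),(577,338)]]
ps=[S(a) for a in [(193,364),(258,528),(85,572),(45,393)]]
f=lambda q:np.r_[(proj(t,clampT(q,c))-pt).ravel(),(proj(s,clampT(q,c))-ps).ravel()]
q=least_squares(f,[470,-330,.2]).x;print('tray',q,np.round(f(q),1))
np.save('tray.npy',q)
for w in(t,s):
    for d in cut_out('tray_jar',w)[:3]:
        b=d['box'];P=onz(w,[(b[0]+b[2])/2,(b[1]+b[3])/2],34);print(round(d['p'],2),np.round(P),'in tray',np.round((P-[q[0],q[1],0])@R.from_euler('z',q[2]).as_matrix()))
for y in(30,45,55): print(y,clampT(q,[0,y,4]))
g=tool();print(g[0],state()['opening'],state()['grip_force'],state()['t'])
E
```

```text
tray [ 4.76047810e+02 -3.34795618e+02  2.48716977e-01] [ 1.6  0.1  0.3  0.   0.8 -0.9  0.4 -1.  -0.1 -0.7  0.2 -0.3 -0.5 -1.2
 -0.8 -0.4]
0.66 [ 470. -320.   34.] in tray [-3. 16. 34.]
0.43 [391. -90.  34.] in tray [-23. 258.  34.]
0.91 [ 397. -105.   34.] in tray [-20. 242.  34.]
0.77 [ 470. -404.   34.] in tray [-23. -66.  34.]
30 [[ 468.66299113 -305.71874612    4.        ]]
45 [[ 464.97058184 -291.18031038    4.        ]]
55 [[ 462.50897564 -281.48801989    4.        ]]
[606.5965043   33.161516   204.27184665] 0.4955520820211466 29.999836830538698 19.0
```

jog_arm --motion '[[[3, 25, 0], 0], [[7, 60, 0], 0], [[12, 100, 0], 0], [[17, 140, 0], 0], [[21, 180, 0], 0]]'

```text
t: 19.5
eef_pos: [532.5, -133.8, 202.9]
tcp_rot: [3.141, 0.003, -0.531]
ft_force: [0.6, -0.7, -1.6]
opening: 0.498
grip_force: 30.0
```

jog_arm --motion '[[[5, 40, 0], 0], [[10, 80, 0], 0], [[15, 120, 0], 0], [[19, 155, 10], 0], [[20, 170, 25], 0]]'

```text
t: 20.0
eef_pos: [463.6, -291.7, 178.3]
tcp_rot: [3.142, 0.001, -0.533]
ft_force: [-0.7, -0.4, -1.2]
opening: 0.495
grip_force: 30.0
```

```bash
python3 - <<'E'
from h import *
goto([465,-291,53])
q=np.load('tray.npy')
w=cam(read_camera('wrist'));cv2.imwrite('pics/w8.png',w['img'])
for n in('tray_jar','tray'):
  for d in cut_out(n,w)[:3]:
    b=d['box'];P=onz(w,[(b[0]+b[2])/2,(b[1]+b[3])/2],34,True);print(n,round(d['p'],2),np.round(b),np.round((P-[q[0],q[1],0])@R.from_euler('z',q[2]).as_matrix()))
print(np.round(proj(w,clampT(q,np.array([[80,110,18],[80,-110,18],[-80,-110,18],[-80,110,18],[0,45,4]])),True)).tolist(),state()['opening'])
E
```

```text
t 20.0 at [ 463.6 -291.7  178.3] -0.533 F [-0.7 -0.4 -1.2] -> shift [  1.   -1.3 125.3] turn 0
tray_jar 0.79 [394. 105. 453. 166.] [-31. -66.  34.]
tray 0.61 [221.  26. 466. 246.] [22. -9. 34.]
tray 0.45 [389. 106. 453. 161.] [-28. -65.  34.]
[[222.0, 177.0], [374.0, 23.0], [475.0, 140.0], [329.0, 273.0], [319.0, 183.0]] 0.494072033542191
```

View pics/w8.png

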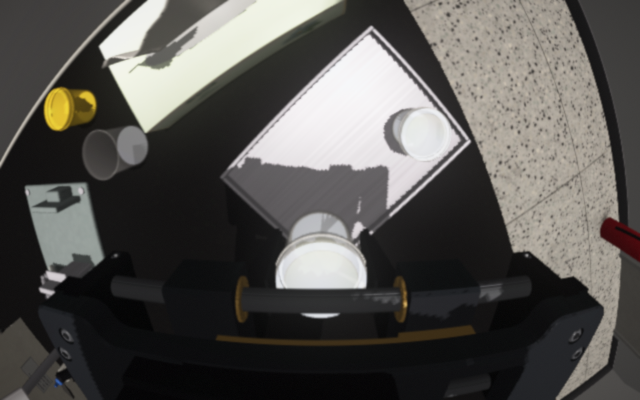

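The tray corners at (222,177), (372,27) and (469,140) match the prediction. The held jar is upright at (320,270) and the tray jar is at (422,135). I'll lower over the +y half.

jog_arm --motion '[[[1, -1, 20], 0], [[1, -1, 45], 0], [[1, -1, 70], 0], [[1, -1, 92], 0], [[1, -1, 105], 0]]'

```text
t: 20.65
eef_pos: [466.4, -287.7, 73.2]
tcp_rot: [-3.141, 0.002, -0.53]
ft_force: [-0.0, 0.6, -0.8]
opening: 0.493
grip_force: 30.0
```

jog_arm --motion '[[[0, 0, 4], 0], [[0, 0, 8], 0], [[0, 0, 11], 0], [[0, 0, 14], 0], [[0, 0, 16], 0]]'

```text
t: 21.15
eef_pos: [466.5, -289.2, 59.1]
tcp_rot: [3.142, -0.001, -0.531]
ft_force: [0.5, 0.5, -0.1]
opening: 0.495
grip_force: 30.0
```

jog_arm --motion '[[[0, 0, 1], 0], [[0, 0, 2], 0], [[0, 0, 3], 0], [[0, 0, 4], 0], [[0, 0, 4], 0]]'

```text
t: 21.65
eef_pos: [466.3, -289.1, 54.7]
tcp_rot: [-3.141, 0.0, -0.531]
ft_force: [0.1, 1.2, -0.8]
opening: 0.495
grip_force: 30.0
```

jog_arm --motion '[[[0, 0, 0.5], 0], [[0, 0, 1], 0], [[0, 0, 1.5], 0], [[0, 0, 2], 0], [[0, 0, 2], 0]]'

```text
t: 22.15
eef_pos: [466.3, -289.0, 52.8]
tcp_rot: [-3.141, 0.0, -0.531]
ft_force: [0.4, -0.2, -1.2]
opening: 0.493
grip_force: 30.0
```

jog_arm --motion '[[[0, 0, 0.4], 0], [[0, 0, 0.8], 0], [[0, 0, 1.2], 0], [[0, 0, 1.5], 0], [[0, 0, 1.5], 0]]'

```text
t: 22.65
eef_pos: [466.3, -289.1, 51.3]
tcp_rot: [-3.142, 0.0, -0.531]
ft_force: [0.3, -0.2, 0.0]
opening: 0.495
grip_force: 30.0
```

jog_arm --motion '[[[0, 0, 0.4], 0], [[0, 0, 0.8], 0], [[0, 0, 1], 0], [[0, 0, 1], 0]]'

```text
t: 23.05
eef_pos: [466.5, -289.2, 50.8]
tcp_rot: [3.142, -0.001, -0.531]
ft_force: [-0.7, 1.2, 6.5]
opening: 0.496
grip_force: 30.0
```

The jar has touched down at about 6 N. Releasing.

jog_arm --motion '[[[0, 0, -0.3], 0], [[0, 0, -0.3], 0], [[0, 0, -0.3], 0], [[0, 0, -0.3], 0], [[0, 0, -0.3], 0]]' --grip 0.2

```text
t: 23.55
eef_pos: [466.3, -289.0, 50.5]
tcp_rot: [-3.141, 0.0, -0.531]
ft_force: [0.1, -0.2, -0.3]
opening: 0.793
grip_force: 0.0
```

jog_arm --motion '[[[0, 0, -10], 0], [[0, 0, -30], 0], [[0, 0, -65], 0], [[0, 0, -105], 0], [[0, 0, -150], 0]]'

```text
t: 24.05
eef_pos: [465.9, -288.7, 202.4]
tcp_rot: [-3.141, 0.001, -0.531]
ft_force: [0.2, -0.5, -0.2]
opening: 0.8
grip_force: 0.0
```

jog_arm --motion '[[[-20, 0, -20], 0], [[-40, 0, -30], 0], [[-60, 0, -30], 0], [[-60, 0, -30], 0], [[-60, 0, -30], 0]]'

```text
t: 24.55
eef_pos: [414.9, -258.9, 231.3]
tcp_rot: [3.141, -0.001, -0.531]
ft_force: [0.0, -0.5, 0.1]
opening: 0.798
grip_force: 0.0
```

```bash
python3 - <<'E'
from h import *
s=cam(read_camera('side'));t=cam(read_camera('top'));w=cam(read_camera('wrist'))
a=cv2.resize(s['img'][120:380,230:420],(438,600),interpolation=cv2.INTER_CUBIC)
b=cv2.resize(t['img'][150:260,240:340],(350,385),interpolation=cv2.INTER_CUBIC)
o=np.zeros((600,790,3),np.uint8);o[:,:438]=a;o[:385,440:]=b;cv2.imwrite('pics/end.png',o);print(state()['opening'],state()['t'])
E
```

```text
0.8015331232145443 24.7
```

View pics/end.png

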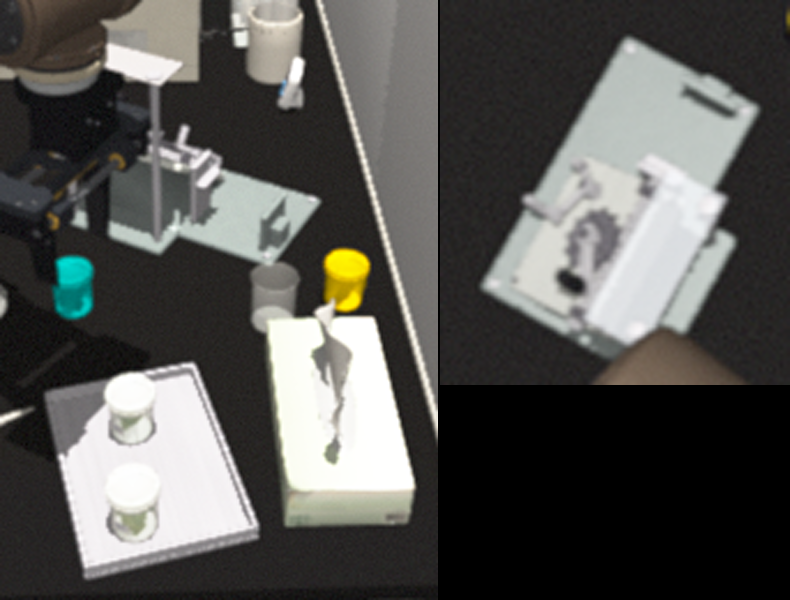

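Both jars stand upright in the tray, at (132,410) and (133,500). The jaw is open at (205,180), the crank knob is on the far side at (570,278) and the pawl is off at (545,205). The bystanders haven't moved.

```bash
python3 -c "
from cell import job_done;print(job_done())"
```

```text
the job is handed in; nothing more can be done
None
```

The job is handed in: the pawl is parked off, the crank is back against its stop with the jaw open, and the jar stands upright in the tray beside the other one with nothing else disturbed, in about 25 s of the 70 s allowed.

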